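Change the goldsmith's bench over from pliers work to cleaning

ROBOT

A 6-joint arm with a two-finger parallel gripper is mounted at the origin on the work surface. World frame = base frame: x ahead of the robot, y to its left, z up, the work surface at z = 0. Lengths are in m, angles in rad, forces in N, time in s.
With the tool pointing down it reaches from about 0.3 to 0.775 m from the base axis. Payload 14.6 kg.
Tool frame: the origin (TCP) lies at the very end of the fingers, on their centre line; the grasp point (between the pads) lies 19 mm behind it; z points along the fingers, y is the line along which they close (so a half turn about z gives the same grasp; the last joint's range is limited). The gripper opens to 94 mm and grips with 3 to 60 N. Pads are 16 mm wide; open, the fingers measure 119 mm over their backs; the gripper's body (75 mm by 177 mm) begins 78 mm behind the grasp point.
Start: joints at [-1.371, 0.3, 1.521, -0, 1.321, -0.067], TCP at [0.145, -0.531, 0.167] pointing down, gripper open.
Joint ranges: [-3.03, 3.03], [-0.79, 2.21], [0.23, 2.52], [-1.04, 4.18], [0, 3.07], [-2.55, 2.55]. Speed limits (rad/s): [2.22, 2.22, 2.57, 3.14, 3.14, 3.14].

INTERFACE

Orientations are given as [roll, pitch, yaw] about the fixed x, y, z axes, in that order (R = Rz(yaw) Ry(pitch) Rx(roll)).
In Python, from station import ctrl gives the robot as it stands.
- The arm moves only by the tool carry_out, never from a script. Its argument "motion" is text: rows parted by semicolons, each of 7 numbers parted by spaces: the shift along the world's x, y, z in m, then the turn, a rotation vector about the world's x, y, z in degrees, then the closure in counts, from 0 (fully open) to 255 (shut). In form: dx dy dz wx wy wz hand; .... A call has 1 to 20 rows; each row shifts and turns the commanded pose from where the row before left it; what a row does not reach is not made up. A row lasts 1/12 s, in which the tool goes at most 41.7 mm and 7.16 degrees, less where a joint would pass 70% of its speed; a pose out of reach is approached as far as the arm can. A call is refused whole if a number of a shift passes 0.0417 or a number of a turn 7.16, either way. A call with a gripper value outside its range is refused whole. The fingers move at their own pace and stop on an object; "grip_force" is the grip in N (left out, the last holds). Time passes only in rows, so rows that do not move let the fingers close. It gives the time, the measured TCP pose, the force, the opening and the grip force at its end, in the units of the state.
- ctrl.get_obs(): the state, without advancing time (a new reading comes with each control period).
- ctrl.camera(name): name is "scene" or "top"; returns a dict with "pixels" (480x640x3 uint8, red, green, blue), "range_z" (480x640 float32, m along the optical axis (not along the pixel's ray), 0 where there is no reading), "K" (3x3 intrinsics, pixels), "position" and "attitude" of the camera in the world. Camera axes: x right, y up, looking along -z (the intrinsics and any distortion apply to the point x, -y, -z); pixel columns grow to the right and rows downward; lengths in m; the calibration is good to about 2 mm. A picture is of the moment at which its call begins.
- ctrl.hand_in(): hands the job in; it is judged then, once.
The state is a dict: "time_s": time; "qpos": joint angles; "joint_vel": joint speeds; "tau": joint torques, N m; "ee_pos": TCP position; "eef_rot": TCP orientation; "force": force on the tool from outside, world axes, zero at the start; "moment": the same for the moment, N m; "grip_width": finger opening in m; "grip_force": force on a finger pad.
Only numpy, scipy, OpenCV 4.12 (cv2) and the standard library are available. Lean on these libraries where they do the work, as an engineer would, in place of code of your own. Each camera call takes 0.05 s, during which the arm holds its last target. There are 200 camera calls.

TASK

Change the bench over from pliers work to cleaning: pull the tool chest's top drawer right out to its stop, lift out the wire basket and hang it by the notch in its handle on the hook over the ultrasonic cleaner. Lay the pliers flat inside the drawer and push the drawer fully home. Drop neither the basket nor the pliers, and leave the file, saw frame, ring clamp and mandrel where they lie.

Things in the scene. Friction and masses are not known exactly. Their poses are not given: they have to be found in the camera images.
- chest: bench-top tool chest of brown wood, fixed, at the left of the bench, 300 mm deep (its x), 282 mm wide (its y), 215 mm high; origin under its centre; its front with the two drawers, one above the other, looks along its -x, turned towards the robot's work area
- drawer (a joint): how far the chest's top drawer is out, in m: 0 fully home, 0.20 at its stop; it slides along the chest's -x with light friction (2 N) and stays where it is left. It may start up to 15 mm ajar
- drawer_handle (a point): middle of the top drawer's handle: a steel bow, its straight level bar 10 mm thick, 94 mm long along the chest's y, axis 40 mm in front of the drawer front, 35 mm below the chest's top, 180 mm above the bench; axes as the chest's; moves with the drawer. The lower drawer with the same handle is not needed
- drawer_in (a point): centre of the top drawer's floor, 106 mm above the bench; axes as the chest's; moves with the drawer. Inside: 256 mm along x, 228 mm along y; side and back walls 54 mm high, the front (at the -x end) 96 mm. At the stop, the floor from 131 mm on the -x side to 54 mm on the +x side of this point is clear of the chest's top
- basket: stiff plain steel wire basket, 0.18 kg, standing in the top drawer, hidden until that is out; 89 mm (x) by 119 mm (y), rim 42 mm high. Handle over it: round bar 8 mm thick, uprights at y = +-58 mm, level top bar along y, axis 78 mm above the foot, straight from 14 to 53 mm either side of the middle: pinch it there from above. Origin under its centre; may hang either way round
- basket_notch (a point): notch in the middle of the basket's handle, where the bar rises 8 mm over a width of 28 mm so that it rides on a hook; this point is on the bar's underside there, 82 mm above the basket's foot, 40 mm above the rim; axes as the basket's
- cleaner: ultrasonic cleaner, fixed, white housing with an open empty steel tank, at the right of the bench, 150 mm (x) by 180 mm (y), 130 mm high, front panel to its -x; behind it, at x = +100 mm, a 12 mm steel post 241 mm high carries the hook over the tank; origin under the housing's centre
- hook_seat (a point): where the notch is to rest: top of the hook's level round bar, 8 mm thick, 239 mm above the bench over the tank's middle. The bar runs along the cleaner's x from the post to 8 mm on the -x side of here, then turns up to the tip. Hang the basket with its handle bar along the cleaner's y, over the tip from -x, and lower it. Nothing there stands above 255 mm. Axes as the cleaner's
- hook_tip (a point): top of the hook's upturned tip, 20 mm to -x of and 16 mm above the seat; axes as the cleaner's
- pliers: flat-nose pliers of plain steel with black handle grips, closed, 148 mm long, 11 mm thick, 0.12 kg, lying flat on the bench between chest and cleaner. Origin under the middle of the joint, a block 30 mm along x by 20 mm across (y) to pinch from above; jaws to +x (56 mm), handles to -x (92 mm), spread to 57 mm; z up
- saw_frame: bystander: jeweller's saw frame lying flat, red square-cornered U about 126 x 100 mm with a wooden handle, 277 mm over all, 26 mm high at the handle; origin under the joint of handle and frame, +x from handle to frame; leave it alone
- file: bystander: flat file with a wooden handle, 240 mm long, 26 mm high; origin under the joint of handle and blade region, +x towards the blade; leave it alone
- ring_clamp: bystander: wooden ring clamp, two wooden halves with a brass band, 125 x 28 x 28 mm, lying; origin under its centre, x lengthwise; leave it alone
- mandrel: bystander: tapered steel ring mandrel lying, 242 mm long, 26 mm thick; origin under its middle, +x towards the thin end; leave it alone
Mind the look-alikes: they are no part of the job. Of the things shaped like the pliers, the steel one is meant.

How it is judged:
By the outcome, as a careful person would: the job done as asked, in the order asked, and still so for the second after the job is handed in, with the robot touching nothing.
It also fails if it takes over 72 s, if anything falls off the work surface, if the arm or the gripper's body presses on something with over 40 N, if the wrist force passes 120 N, or if a joint passes its speed limit or range.

## Working session

There is one attempt and no reset: what is moved stays moved. The work goes in short steps, Python scripts to look and compute and a tool call to move; the robot and the scene stay as the last step left them, time stands still between calls to the robot, and variables do not carry over. Pictures are saved under pics/ and viewed, at most 10 in all, crops included, and the job is handed in when it is done.

Besides the shell and the picture viewer there is one more tool, called after "Emit:" in YAML: its name, and indented under it one key for each argument. carry_out: Moves the arm, as the interface text tells. Its arguments: {"type":"object","properties":{"motion":{"type":"string"},"grip_force":{"type":"number"}},"required":["motion"]}

```bash
mkdir -p pics
cat > h.py <<'E'
import numpy as np, cv2
from station import ctrl
def cam(n,save=None):
    c=ctrl.camera(n)
    if save: cv2.imwrite('pics/'+save,cv2.cvtColor(c['pixels'],cv2.COLOR_RGB2BGR))
    return c
def rot(c):
    a=np.array(c['attitude'],float)
    if a.shape==(3,3): return a
    from scipy.spatial.transform import Rotation as R
    return R.from_euler('xyz',a).as_matrix() if a.size==3 else None
def cloud(c):
    z=c['range_z']; K=c['K']; v,u=np.mgrid[:480,:640]
    p=np.stack([(u-K[0,2])/K[0,0]*z,-(v-K[1,2])/K[1,1]*z,-z],-1)
    P=p@rot(c).T+np.array(c['position']); P[z==0]=np.nan
    return P
E
python3 - <<'E'
from h import *
for n in('scene','top'):
    c=cam(n,n+'0.png'); print(n,c['K'],c['position'],c['attitude'],[k for k in c])
    P=cloud(c); print(P[240,320],P[400,320],(c['range_z']==0).mean())
print(ctrl.get_obs())
E
```

```text
scene [[533.06084631   0.         323.5156553 ]
 [  0.         533.06084631 241.97246993]
 [  0.           0.           1.        ]] [1.16616274 0.36024566 1.18803808] [ 0.58816741 -0.00204614  1.95543907] ['pixels', 'range_z', 'K', 'position', 'attitude']
[0.42881246 0.0542022  0.00052636] [0.82786501 0.21744476 0.00095408] 0.00390625
top [[452.93423141   0.         315.57954501]
 [  0.         452.93423141 234.79084744]
 [  0.           0.           1.        ]] [0.51193657 0.09888817 1.15747273] [ 6.07861626e-02  1.36733412e-03 -1.56537892e+00] ['pixels', 'range_z', 'K', 'position', 'attitude']
[ 0.569126    0.0894635  -0.00091377] [0.16832548 0.08754974 0.00146668] 0.004156901041666667
{'time_s': 0.1, 'qpos': array([-1.37058543e+00,  3.00391186e-01,  1.52148379e+00,  7.55693305e-06,
        1.32069700e+00, -6.66336403e-02]), 'joint_vel': array([ 1.77738098e-04, -5.60561682e-04,  3.21134568e-04, -8.26812918e-04,
        8.57088715e-05,  6.79313979e-04]), 'tau': array([ 1.21961995e-03, -5.32646048e+01, -3.53284800e+01,  7.09606125e-02,
        2.35157524e-02, -6.25227017e-05]), 'ee_pos': array([ 0.14495913, -0.53028648,  0.16667134]), 'eef_rot': array([-3.14061600e+00, -7.25109554e-05,  2.66842625e-01]), 'force': array([-1.65645817,  0.70858412,  0.5265832 ]), 'moment': array([ 0.03417637, -0.01583583, -0.00853319]), 'grip_force': 0.0, 'grip_width': 0.09409692610680787}
```

View pics/scene0.png

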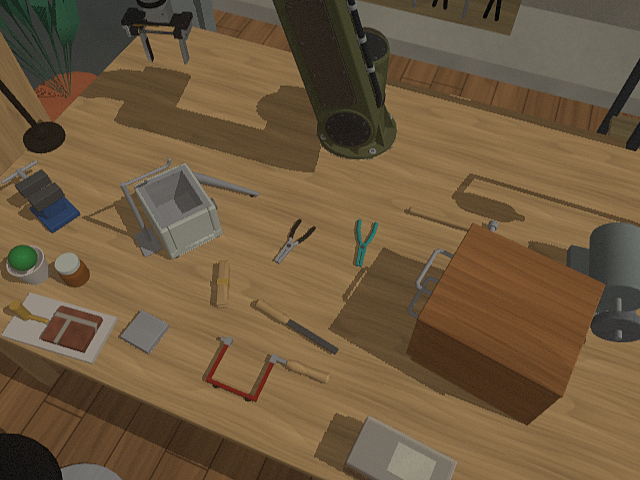

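View pics/top0.png

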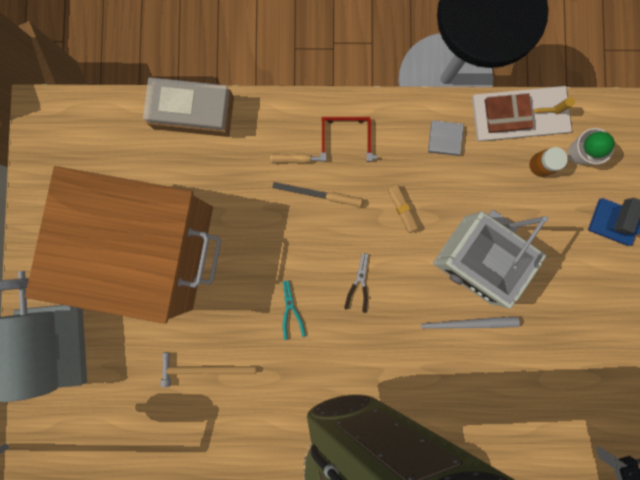

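Scene view: the chest is at (500,310) with its handles at (432,265). The cleaner is at (178,208), and the mandrel is behind it at (225,185). Candidates for the pliers are the black-grip steel pair at scene (295,240) / top (360,283) and the teal pair at scene (365,243) / top (292,310). I choose the steel pair with black grips and will check it in a close crop, along with the hook.

Run:
```python
from h import *
t=cam('top');s=cam('scene')
def crop(c,x,y,w,h): return cv2.resize(cv2.cvtColor(c['pixels'],cv2.COLOR_RGB2BGR)[y:y+h,x:x+w],(400,300),interpolation=cv2.INTER_CUBIC)
a=np.hstack([crop(t,425,190,140,105+15-15),crop(s,90,150,160,120)])
b=np.hstack([crop(t,320,240,80,60),crop(t,150,200,120,90)])
cv2.imwrite('pics/crop1.png',np.vstack([a,b]))
T=cloud(t);S=cloud(s)
pts=np.vstack([T.reshape(-1,3),S.reshape(-1,3)])
# chest top
for P in (T,S):
    m=(np.abs(P[...,2]-.215)<.006)&(P[...,1]>.2)
    mm=cv2.morphologyEx(m.astype(np.uint8),cv2.MORPH_OPEN,np.ones((5,5)))>0
    q=P[mm][:,:2].astype(np.float32); r=cv2.minAreaRect(q*1000); print('chest',r,np.median(P[mm][:,2]))
    m=(np.abs(P[...,2]-.13)<.006)&(P[...,1]<-.1)&(P[...,1]>-.55)&(P[...,0]>.3)
    q=P[m][:,:2].astype(np.float32); r=cv2.minAreaRect(q*1000); print('cleaner',r,m.sum())
    m=(P[...,2]>.228)&(P[...,2]<.27)&(P[...,1]<-.1)&(P[...,1]>-.5)&(P[...,0]>.3)&(P[...,0]<.75)
    q=P[m]; 
    if len(q)>3: print('hook',m.sum(),cv2.minAreaRect((q[:,:2]*1000).astype(np.float32)),q[:,2].min(),q[:,2].max())
    # pliers
    m=(P[...,2]>.005)&(P[...,2]<.03)&(P[...,0]>.3)&(P[...,0]<.56)&(P[...,1]<.06)&(P[...,1]>-.07)
    q=P[m]; print('pliers',len(q),cv2.minAreaRect((q[:,:2]*1000).astype(np.float32)),np.median(q[:,2]))
    # upper handle
    m=(P[...,2]>.165)&(P[...,2]<.195)&(P[...,1]<.5)&(P[...,1]>.2)&(P[...,0]>.3)&(P[...,0]<.8)
    q=P[m]; print('handle',len(q),cv2.minAreaRect((q[:,:2]*1000).astype(np.float32)),np.median(q[:,2]))
```

```text
chest ((549.423828125, 531.9765625), (301.5502624511719, 282.4405822753906), 80.03936004638672) 0.2149318625663731
cleaner ((533.3380737304688, -316.2886657714844), (181.27505493164062, 177.4370880126953), 54.98563003540039) 2519
hook 280 ((555.0336303710938, -332.6415710449219), (11.935836791992188, 127.89276123046875), 55.97272491455078) 0.22821442867106223 0.2559368223876711
pliers 492 ((430.40704345703125, -3.5145263671875), (257.7848815917969, 122.8359603881836), 1.7618061304092407) 0.009761270945361389
handle 875 ((519.8101806640625, 362.5897216796875), (47.2011604309082, 264.5586242675781), 80.09657287597656) 0.18363017847953622
chest ((550.0706176757812, 531.477294921875), (300.4223327636719, 286.2391357421875), 79.98180389404297) 0.21476979635215782
cleaner ((534.52099609375, -318.35223388671875), (186.24542236328125, 180.57273864746094), 54.75634765625) 1699
hook 220 ((555.8857421875, -332.43402099609375), (13.971536636352539, 128.72604370117188), 55.60148620605469) 0.22866020844118784 0.25908130475636293
pliers 410 ((430.0192565917969, -5.5657806396484375), (127.52782440185547, 257.95819091796875), 89.8122787475586) 0.009061540286356196
handle 782 ((590.8251953125, 390.8445739746094), (261.5235900878906, 111.73680114746094), 27.308544158935547) 0.1826712359233199
```

View pics/crop1.png

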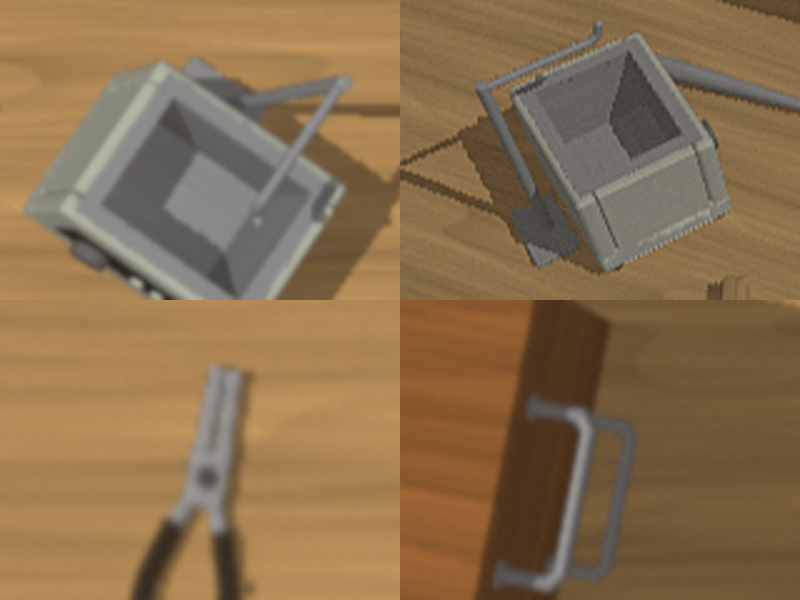

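The crop confirms the steel pair with black grips: joint pin at crop (207,478), i.e. top ≈(361,275). It also shows the hook bar from the post top at ≈(546,218) to the tip at ≈(515,265), and the upper handle bar. Next I'll take the exact numbers.

```bash
cat >> h.py <<'E'
def frame(o,yaw):
    c,s=np.cos(np.radians(yaw)),np.sin(np.radians(yaw)); R=np.array([[c,-s],[s,c]]); o=np.array(o)
    return (lambda p:(p[...,:2]-o)@R),(lambda q:np.array(q)@R.T+o)
CH=((.5497,.5317),80.0)
E
python3 - <<'E'
from h import *
f,g=frame(*CH)
for n in('top','scene'):
    c=cam(n);P=cloud(c); q=f(P)
    m=(P[...,2]>.165)&(q[...,0]<-.165)&(q[...,0]>-.24)&(abs(q[...,1])<.06)
    b=m&(abs(q[...,1])<.038); print('handle',b.sum(),np.percentile(q[b][:,0],[3,50,97]),np.percentile(P[b][:,2],[50,97]),'y',np.percentile(q[m][:,1],[1,99]))
    h=(P[...,2]>.225)&(P[...,2]<.27)&(P[...,1]<-.2)&(P[...,1]>-.45)&(P[...,0]>.4)&(P[...,0]<.7)
    H=P[h]; d=np.array([np.cos(np.radians(-34.3)),np.sin(np.radians(-34.3))]); s=H[:,:2]@d
    nrm=np.array([-d[1],d[0]]); print('hook s',np.percentile(s,[0.5,99.5]),'n',np.median(H[:,:2]@nrm))
    mid=(s>s.min()+.03)&(s<s.max()-.02); vx,vy,x0,y0=cv2.fitLine((H[mid,:2]*1000).astype(np.float32),cv2.DIST_HUBER,0,.01,.01).ravel(); print('line ang',np.degrees(np.arctan2(vy,vx)),x0,y0,'z',np.median(H[mid,2]),'tip',H[H[:,2]>.25].mean(0),(H[:,2]>.25).sum())
    K=(P[...,2]>.004)&(P[...,2]<.03)&(P[...,0]>.3)&(P[...,0]<.56)&(P[...,1]<.06)&(P[...,1]>-.07)
    nn,lab,st,ce=cv2.connectedComponentsWithStats(K.astype(np.uint8))
    for i in range(1,nn):
        if st[i,4]>40:
            k=P[lab==i]; hsv=cv2.cvtColor(c['pixels'],cv2.COLOR_RGB2HSV)[lab==i].mean(0)
            r=cv2.minAreaRect((k[:,:2]*1000).astype(np.float32)); print('obj',ce[i].round(),st[i,4],hsv.round(),r)
E
```

```text
handle 167 [-0.19497189 -0.19106797 -0.18612602] [0.1838831  0.18703415] y [-0.0588765   0.05899069]
hook s [0.58256189 0.70878524] n 0.04018269040432636
line ang -34.5375 559.7129 -333.7209 z 0.2375292345321235 tip [ 0.50585699 -0.29654433  0.25391765] 12
obj [359. 284.] 468 [ 15.  65. 107.] ((461.8862609863281, -0.6347980499267578), (148.72671508789062, 58.587074279785156), 0.06553662568330765)
handle 136 [-0.19501169 -0.190033   -0.18581979] [0.18372286 0.18755334] y [-0.0591832   0.05809924]
hook s [0.58333098 0.71067718] n 0.04001733547691075
line ang -34.139904 561.0466 -334.573 z 0.2373445986291926 tip [ 0.50659713 -0.29683376  0.25213673] 8
obj [292. 241.] 371 [20. 59. 82.] ((465.65191650390625, -13.619880676269531), (57.97500991821289, 148.99514770507812), 78.171142578125)
```

Emit:
carry_out:
  motion: "0.015 0.036 0.008 0 0 6.5 157; 0.015 0.036 0.008 0 0 6.5 157; 0.015 0.036 0.008 0 0 6.5 157; 0.015 0.036 0.008 0 0 6.5 157; 0.015 0.036 0.008 0 0 6.5 157; 0.015 0.036 0.008 0 0 6.5 157; 0.015 0.036 0.008 0 0 6.5 157; 0.015 0.036 0.008 0 0 6.5 157; 0.015 0.036 0.008 0 0 6.5 157; 0.015 0.036 0.008 0 0 6.5 157; 0.015 0.036 0.008 0 0 6.5 157; 0.015 0.036 0.008 0 0 6.5 157; 0.015 0.036 0.008 0 0 6.5 157; 0.015 0.036 0.008 0 0 6.5 157; 0.015 0.036 0.008 0 0 6.5 157; 0.015 0.036 0.008 0 0 6.5 157; 0.015 0.036 0.008 0 0 6.5 157; 0.015 0.036 0.008 0 0 6.5 157; 0.015 0.036 0.008 0 0 6.5 157; 0.015 0.036 0.008 0 0 6.5 157"
  grip_force: 40

```text
time_s: 1.97
ee_pos: [0.4452, 0.1917, 0.3276]
eef_rot: [3.141, 0.0, 2.542]
force: [0.4, -1.1, 0.6]
grip_width: 0.0361
grip_force: 0.0
```

Emit:
carry_out:
  motion: "0.0143 0.0305 0 0 0 4.9 157; 0.0143 0.0305 0 0 0 4.9 157; 0.0143 0.0305 0 0 0 4.9 157; 0.0143 0.0305 0 0 0 4.9 157; 0.0142 0.0304 0 0 0 4.8 157; 0 0 -0.04 0 0 0 157; 0 0 -0.03 0 0 0 157; 0 0 0 0 0 0 157; 0 0 0 0 0 0 157"

```text
time_s: 2.72
ee_pos: [0.516, 0.3416, 0.2567]
eef_rot: [-3.14, -0.002, 2.962]
force: [-0.8, -0.3, 0.3]
grip_width: 0.0361
grip_force: 0.0
```

Emit:
carry_out:
  motion: "0.0005 0.0020 -0.03 0 0 0.3 157; 0 0 -0.03 0 0 0 157; 0 0 -0.025 0 0 0 157; 0 0 -0.0105 0 0 0 157; 0 0 0 0 0 0 157; 0 0 0 0 0 0 230; 0 0 0 0 0 0 230; 0 0 0 0 0 0 230; 0 0 0 0 0 0 230; 0 0 0 0 0 0 240; 0 0 0 0 0 0 240"

```text
time_s: 3.63
ee_pos: [0.517, 0.3439, 0.1621]
eef_rot: [3.141, 0.0, 2.967]
force: [0.0, -0.0, -0.8]
grip_width: 0.0058
grip_force: 0.0
```

Opening is 5.8 mm and the bar is 10 mm, so the grasp missed. I'll look.

Run:
```python
from h import *
t=cam('top');s=cam('scene')
def crop(c,x,y,w,h): return cv2.resize(cv2.cvtColor(c['pixels'],cv2.COLOR_RGB2BGR)[y:y+h,x:x+w],(400,400),interpolation=cv2.INTER_CUBIC)
cv2.imwrite('pics/crop2.png',np.hstack([crop(t,130,180,150,150),crop(s,370,190,130,130)]))
f,g=frame(*CH)
for c in(t,s):
    P=cloud(c);q=f(P)
    m=(P[...,2]>.1)&(P[...,2]<.2)&(q[...,0]<-.165)&(q[...,0]>-.24)&(abs(q[...,1])<.06)
    for lo in np.arange(.1,.2,.01):
        b=m&(P[...,2]>lo)&(P[...,2]<lo+.01)
        if b.sum(): print(lo.round(2),b.sum(),np.percentile(q[b],[5,50,95],axis=0).round(3).tolist())
```

```text
0.17 4 [[-0.187, -0.059], [-0.18, -0.054], [-0.169, -0.034]]
0.18 117 [[-0.194, -0.058], [-0.185, -0.047], [-0.167, 0.057]]
0.17 26 [[-0.195, -0.059], [-0.184, -0.029], [-0.17, 0.055]]
0.18 164 [[-0.195, -0.059], [-0.188, -0.03], [-0.167, 0.054]]
0.19 1 [[-0.193, -0.002], [-0.193, -0.002], [-0.193, -0.002]]
```

View pics/crop2.png

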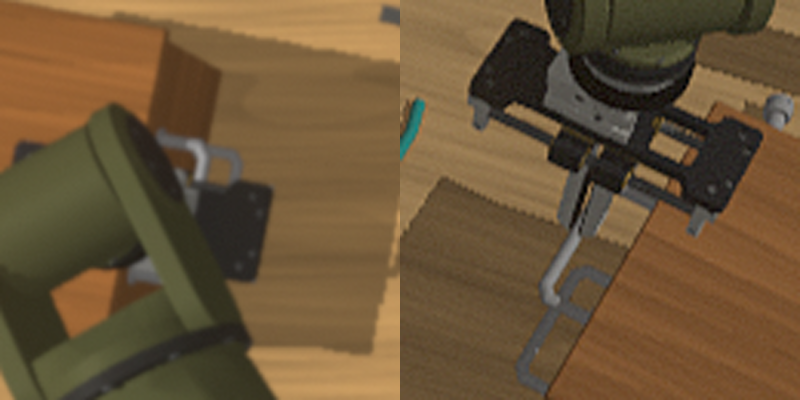

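The bar seems to run between the fingers at right crop (575,235). I'll command full closure and see whether the width stalls.

Emit:
carry_out:
  motion: "0 0 0 0 0 0 255; 0 0 0 0 0 0 255; 0 0 0 0 0 0 255; 0 0 0 0 0 0 255"

```text
time_s: 4.07
ee_pos: [0.5169, 0.3439, 0.1616]
eef_rot: [-3.142, -0.0, 2.967]
force: [0.9, -0.4, -0.0]
grip_width: 0.0009
grip_force: 0.0
```

Run:
```python
from h import *
s=cam('scene');P=cloud(s)
f,g=frame(*CH);q=f(P)
im=cv2.cvtColor(s['pixels'],cv2.COLOR_RGB2BGR)
print(g([-.1905,0]), f(np.array([.517,.3439])))
m=(abs(q[...,0]+.19)<.06)&(abs(q[...,1])<.04)&(P[...,2]>.15)
for lo in np.arange(.15,.27,.008):
    b=m&(P[...,2]>=lo)&(P[...,2]<lo+.008)&(q[...,0]<-.155)
    if b.sum()>1: print(lo.round(3),b.sum(),q[b].min(0).round(3),np.median(q[b],0).round(3),q[b].max(0).round(3))
def px(p):
    d=rot(s).T@(np.array(p)-s['position']);K=s['K'];return (K[0,0]*d[0]/-d[2]+K[0,2],K[1,1]*-d[1]/-d[2]+K[1,2])
k=8;x0,y0=395,210
c=cv2.resize(im[y0:y0+70,x0:x0+95],None,fx=k,fy=k,interpolation=cv2.INTER_CUBIC)
for p,col in(((.517,.3439,.162),(0,0,255)),((.517,.3439,.181),(0,255,0)),((*g([-.1905,.047]),.18),(255,0,0)),((*g([-.1905,-.047]),.18),(255,0,0))):
    u,v=px(p);cv2.circle(c,(int((u-x0+.5)*k),int((v-y0+.5)*k)),4,col,-1)
cv2.imwrite('pics/crop3.png',c)
```

```text
[0.51662002 0.34409412] [-0.19062519 -0.00040791]
0.174 17 [-0.196 -0.036] [-0.188 -0.019] [-0.186  0.004]
0.182 59 [-0.195 -0.039] [-0.19 -0.02] [-0.186  0.001]
0.198 8 [-0.198 -0.011] [-0.191 -0.009] [-0.184 -0.007]
0.206 24 [-0.202 -0.013] [-0.189 -0.009] [-0.178  0.001]
0.214 31 [-0.202 -0.013] [-0.19 -0.01] [-0.178  0.01 ]
0.222 25 [-0.203 -0.012] [-0.19 -0.01] [-0.178  0.008]
0.23 27 [-0.201 -0.013] [-0.187 -0.01 ] [-0.177  0.002]
0.238 30 [-0.202 -0.013] [-0.19 -0.01] [-0.178  0.003]
0.246 28 [-0.202 -0.013] [-0.19 -0.01] [-0.178 -0.005]
0.254 24 [-0.202 -0.012] [-0.19 -0.01] [-0.177 -0.004]
0.262 18 [-0.202 -0.013] [-0.191 -0.011] [-0.179 -0.009]
```

View pics/crop3.png

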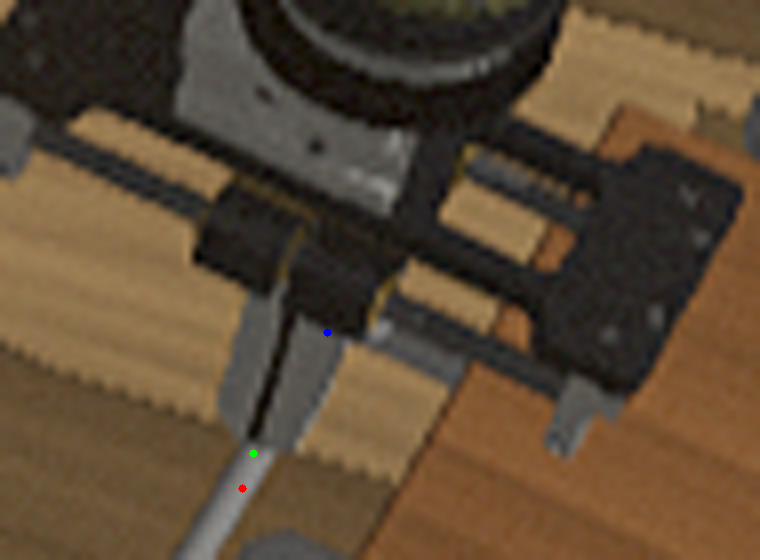

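The scene view shows the fingertips at crop (255,440), z≈0.20, while the readout says 0.162. The fingers therefore end about 35 mm above the reported TCP. I'll open, lift slightly and measure the tips in clear view.

Emit:
carry_out:
  motion: "0 0 0.02 0 0 0 157; 0 0 0.02 0 0 0 157; 0 0 0 0 0 0 157; 0 0 0 0 0 0 157; 0 0 0 0 0 0 157; 0 0 0 0 0 0 157"

```text
time_s: 4.62
ee_pos: [0.5166, 0.3436, 0.2004]
eef_rot: [-3.14, -0.001, 2.967]
force: [-0.5, 0.2, -1.3]
grip_width: 0.0349
grip_force: 0.0
```

Run:
```python
from h import *
s=cam('scene');P=cloud(s);o=ctrl.get_obs();print(o['ee_pos'],o['grip_width'],o['eef_rot'])
f,g=frame(*CH);q=f(P)
m=(abs(q[...,0]+.19)<.045)&(abs(q[...,1])<.02)&(P[...,2]>.19)&(P[...,2]<.29)
for sgn in(-1,1):
    b=m&(sgn*(q[...,0]+.1906)>.005)&(P[...,2]>.2175)
    z=np.sort(P[b][:,2]);print(sgn,b.sum(),z[:12].round(4)); bb=b&(P[...,2]<z[0]+.05)
    print(np.percentile(q[bb],[2,50,98],axis=0).round(4).tolist())
b=m&(P[...,2]<.2175); print(b.sum(),P[b][:5])
```

```text
[0.5165782  0.34367323 0.20053567] 0.03592488744687938 [-3.14049514e+00 -1.29602968e-03  2.96679970e+00]
-1 105 [0.2366 0.2379 0.2391 0.2402 0.2414 0.243  0.2433 0.2439 0.2441 0.2441
 0.2455 0.2456]
[[-0.2199, -0.0118], [-0.2115, -0.0091], [-0.2076, 0.0056]]
1 95 [0.2178 0.2358 0.2403 0.2412 0.243  0.2456 0.2462 0.2466 0.2469 0.2469
 0.2483 0.2488]
[[-0.1725, -0.0122], [-0.166, -0.0091], [-0.1599, 0.0071]]
34 [[0.50644761 0.38829507 0.21381219]
 [0.50592179 0.39027238 0.2142292 ]
 [0.51083437 0.38689915 0.21547567]
 [0.50920277 0.38891951 0.21425216]
 [0.50776364 0.3909358  0.21331661]]
```

Emit:
carry_out:
  motion: "0 0 -0.025 0 0 0 157; 0 0 -0.025 0 0 0 157; 0 0 -0.02 0 0 0 157; 0 0 -0.0055 0 0 0 157; 0 0 0 0 0 0 157; 0 0 0 0 0 0 255; 0 0 0 0 0 0 255; 0 0 0 0 0 0 255; 0 0 0 0 0 0 255; 0 0 0 0 0 0 255"

```text
time_s: 5.5
ee_pos: [0.5172, 0.3439, 0.127]
eef_rot: [3.141, 0.001, 2.967]
force: [-0.1, -1.4, 4.6]
grip_width: 0.0088
grip_force: 40.0
```

Gripped. Now I pull.

Emit:
carry_out:
  motion: "-0.0009 -0.0049 0 0 0 0 255; -0.0017 -0.0098 0 0 0 0 255; -0.0035 -0.0197 0 0 0 0 255; -0.0035 -0.0197 0 0 0 0 255; -0.0035 -0.0197 0 0 0 0 255; -0.0035 -0.0197 0 0 0 0 255; -0.0035 -0.0197 0 0 0 0 255; -0.0035 -0.0197 0 0 0 0 255; -0.0035 -0.0197 0 0 0 0 255; -0.0026 -0.0148 0 0 0 0 255; -0.0017 -0.0098 0 0 0 0 255; -0.0009 -0.0049 0 0 0 0 255; 0 0 0 0 0 0 255; -0.0009 -0.0049 0 0 0 0 255; -0.0005 -0.0029 0 0 0 0 255; 0 0 0 0 0 0 255; 0 0 0 0 0 0 255"

```text
time_s: 6.92
ee_pos: [0.4837, 0.1537, 0.1269]
eef_rot: [3.141, 0.002, 2.967]
force: [1.6, -1.8, 7.8]
grip_width: 0.0085
grip_force: 40.0
```

Emit:
carry_out:
  motion: "-0.0007 -0.0039 0 0 0 0 255; -0.0005 -0.003 0 0 0 0 255; 0 0 0 0 0 0 255; -0.0003 -0.002 0 0 0 0 255; 0 0 0 0 0 0 255; 0 0 0 0 0 0 255"

```text
time_s: 7.42
ee_pos: [0.4825, 0.147, 0.1269]
eef_rot: [3.137, 0.002, 2.967]
force: [4.9, 13.9, 3.5]
grip_width: 0.0089
grip_force: 40.0
```

At the stop (14 N reaction). I'll release, rise and clear the view.

Emit:
carry_out:
  motion: "0 0 0 0 0 0 157; 0 0 0 0 0 0 157; 0 0 0 0 0 0 157; 0 0 0.03 0 0 0 157; 0 0 0.04 0 0 0 157; 0 0 0.04 0 0 0 157; 0 0 0.04 0 0 0 157; 0 -0.04 0 0 0 0 157; 0 -0.04 0 0 0 0 157; 0 -0.04 0 0 0 0 157; 0 -0.04 0 0 0 0 157; 0 -0.02 0 0 0 0 157"

```text
time_s: 8.42
ee_pos: [0.481, -0.0384, 0.2759]
eef_rot: [-3.141, -0.001, 2.965]
force: [0.5, 0.1, 0.2]
grip_width: 0.0358
grip_force: 0.0
```

Run:
```python
from h import *
f,g=frame(*CH)
o=ctrl.get_obs();print(o['ee_pos'],o['eef_rot'])
ims=[]
for n,(x,y) in(('top',(150,170)),('scene',(340,180))):
    c=cam(n);P=cloud(c);q=f(P)
    ims.append(cv2.resize(cv2.cvtColor(c['pixels'],cv2.COLOR_RGB2BGR)[y:y+160,x:x+160],(400,400),interpolation=cv2.INTER_CUBIC))
    m=(P[...,2]>.176)&(P[...,2]<.20)&(q[...,0]>-.325)&(q[...,0]<-.16)&(abs(q[...,1])<.105)
    k=P[m]; print(n,'bar',m.sum(), np.percentile(q[m],[2,50,98],axis=0).round(3).tolist(),np.percentile(k[:,2],[5,50,95]), cv2.minAreaRect((k[:,:2]*1000).astype(np.float32)))
    h=(P[...,2]>.17)&(P[...,2]<.19)&(q[...,0]<-.37)&(q[...,0]>-.41)&(abs(q[...,1])<.038); print('handle',q[h][:,0].mean() if h.any() else None)
    fr=(P[...,2]>.198)&(P[...,2]<.206)&(q[...,0]<-.32)&(q[...,0]>-.37);print('front',np.percentile(q[fr],[3,97],axis=0).round(3).tolist())
cv2.imwrite('pics/drawer.png',np.hstack(ims))
```

```text
[ 0.4809519  -0.03838882  0.27586301] [-3.14084228e+00 -8.51705053e-04  2.96480442e+00]
top bar 216 [[-0.237, -0.042], [-0.217, 0.013], [-0.197, 0.068]] [0.18272548 0.18736229 0.1955496 ] ((499.58111572265625, 320.59210205078125), (8.598369598388672, 122.55835723876953), 60.20981979370117)
handle -0.38977035156337175
front [[-0.349, -0.124], [-0.335, 0.126]]
scene bar 187 [[-0.237, -0.044], [-0.218, 0.006], [-0.196, 0.065]] [0.18103946 0.18729922 0.19458786] ((500.0863952636719, 320.4309997558594), (9.546890258789062, 124.73712921142578), 60.8945198059082)
handle -0.38910905481727043
front [[-0.35, -0.127], [-0.335, 0.123]]
```

View pics/drawer.png

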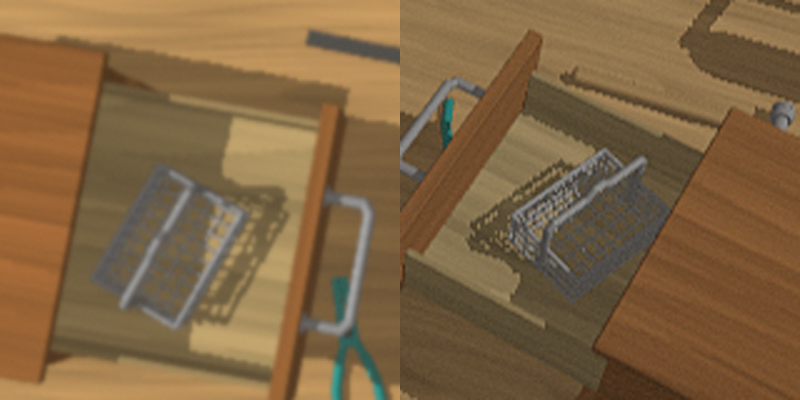

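Left crop: the basket sits in the drawer with its handle bar running from (185,185) to (125,305), notch in the middle. The drawer is 0.200 out (handle at -0.390 in the chest frame). Bar centre is (0.500,0.3205), direction 150.5°, top ≈0.188, which agrees with 0.106+0.082. I'll pinch it 25 mm off the middle.

Emit:
carry_out:
  motion: "-0.0003 0.0371 0 0 0 -1.94 157; -0.0003 0.0371 0 0 0 -1.94 157; -0.0003 0.0371 0 0 0 -1.94 157; -0.0003 0.0371 0 0 0 -1.94 157; -0.0003 0.0371 0 0 0 -1.94 157; -0.0003 0.0371 0 0 0 -1.94 157; -0.0003 0.0371 0 0 0 -1.94 157; -0.0003 0.0371 0 0 0 -1.94 157; -0.0003 0.0371 0 0 0 -1.94 157; -0.0003 0.0371 0 0 0 -1.94 157; 0 0 -0.03 0 0 0 157; 0 0 -0.03 0 0 0 157; 0 0 0 0 0 0 157; 0 0 0 0 0 0 157"

```text
time_s: 9.68
ee_pos: [0.4778, 0.3362, 0.2156]
eef_rot: [-3.139, -0.001, 2.629]
force: [0.0, 0.1, 1.1]
grip_width: 0.036
grip_force: 0.0
```

Emit:
carry_out:
  motion: "0 -0.0034 -0.02 0 0 0 157; 0 0 -0.025 0 0 0 157; 0 0 -0.025 0 0 0 157; 0 0 -0.0165 0 0 0 157; 0 0 0 0 0 0 157; 0 0 0 0 0 0 255; 0 0 0 0 0 0 255; 0 0 0 0 0 0 255; 0 0 0 0 0 0 255; 0 0 0 0 0 0 255"
  grip_force: 50

```text
time_s: 10.52
ee_pos: [0.479, 0.3328, 0.1307]
eef_rot: [3.141, 0.001, 2.628]
force: [-2.8, -2.8, 3.7]
grip_width: 0.0067
grip_force: 50.0
```

Emit:
carry_out:
  motion: "0 0 0.005 0 0 0 255; 0 0 0.015 0 0 0 255; 0 0 0.025 0 0 0 255; 0 0 0.03 0 0 0 255; 0 0 0.03 0 0 0 255; 0 0 0.03 0 0 0 255; 0 0 0.015 0 0 0 255; 0 0 0 0 0 0 255; 0 0 0 0 0 0 255"

```text
time_s: 11.27
ee_pos: [0.4787, 0.3327, 0.2795]
eef_rot: [3.141, 0.0, 2.628]
force: [-0.1, 0.2, -2.2]
grip_width: 0.0064
grip_force: 49.9
```

Run:
```python
from h import *
o=ctrl.get_obs();print(o['ee_pos'],o['grip_width'],o['force'])
c=cam('scene');P=cloud(c)
# rim/bar of basket
m=(abs(P[...,0]-.5)<.1)&(abs(P[...,1]-.32)<.09)&(P[...,2]>.225)&(P[...,2]<.345)
e=np.array([np.cos(np.radians(150.5)),np.sin(np.radians(150.5))]);n=np.array([-e[1],e[0]])
d=P[...,:2]-np.array([.4998,.3205]);a=d@e;b=d@n
for lo in np.arange(-.064,.064,.008):
    k=m&(a>=lo)&(a<lo+.008)&(abs(b)<.02)&(P[...,2]>.3); 
    if k.any(): print(lo.round(3),k.sum(),'top z',np.percentile(P[k][:,2],90).round(4),'b',np.median(b[k]).round(4))
im=cv2.cvtColor(c['pixels'],cv2.COLOR_RGB2BGR);cv2.imwrite('pics/lift.png',cv2.resize(im[120:340,330:550],(600,600)))
```

```text
[0.47868596 0.33270714 0.27954026] 0.006366169420929342 [-0.06069956  0.20353761 -2.23285179]
-0.064 43 top z 0.3311 b -0.0024
-0.056 21 top z 0.3374 b -0.0012
-0.048 11 top z 0.3371 b -0.0017
-0.04 17 top z 0.3374 b -0.0013
-0.032 14 top z 0.3369 b -0.0021
-0.024 16 top z 0.3376 b -0.0019
-0.016 20 top z 0.3419 b -0.0015
-0.008 15 top z 0.3438 b -0.003
0.0 12 top z 0.3439 b -0.0021
0.008 62 top z 0.3435 b -0.006
0.016 39 top z 0.3436 b 0.0001
0.024 15 top z 0.3437 b -0.0159
0.032 3 top z 0.3407 b -0.0159
0.048 5 top z 0.3272 b -0.0046
0.056 12 top z 0.3342 b -0.0039
```

View pics/lift.png

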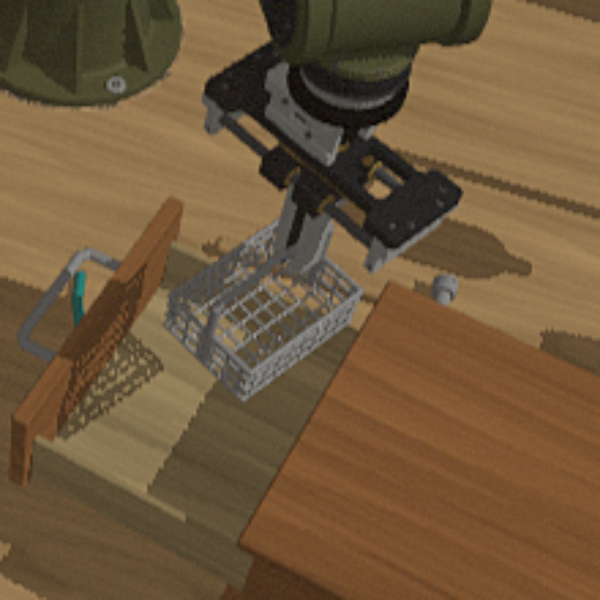

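The basket is level and well clear of the drawer. Next I carry it to a point 95 mm on the -x side of the hook seat, turning -95° on the way.

Emit:
carry_out:
  motion: "0 -0.012 0 0 0 -2.5 255; 0 -0.024 0 0 0 -5 255; -0.0013 -0.034 0 0 0 -5.5 255; -0.0013 -0.034 0 0 0 -5.5 255; -0.0013 -0.034 0 0 0 -5.5 255; -0.0013 -0.034 0 0 0 -5.5 255; -0.0013 -0.034 0 0 0 -5.5 255; -0.0013 -0.034 0 0 0 -5.5 255; -0.0013 -0.034 0 0 0 -5.5 255; -0.0013 -0.034 0 0 0 -5.5 255; -0.0013 -0.034 0 0 0 -5.5 255; -0.0013 -0.034 0 0 0 -5.5 255; -0.0013 -0.034 0 0 0 -5.5 255; -0.0013 -0.034 0 0 0 -5.5 255; -0.0013 -0.034 0 0 0 -5.5 255; -0.0013 -0.034 -0.01 0 0 -5.5 255; -0.0013 -0.034 -0.02 0 0 -5.5 255; -0.0013 -0.034 -0.02 0 0 -5 255; 0 0 -0.015 0 0 0 255; 0 0 0 0 0 0 255"

```text
time_s: 12.98
ee_pos: [0.4558, -0.2476, 0.2096]
eef_rot: [-3.133, 0.0, 0.967]
force: [0.5, 0.7, -2.3]
grip_width: 0.0066
grip_force: 50.0
```

Emit:
carry_out:
  motion: "0 0 0 0 0 0 255; 0 0 0 0 0 0 255"

```text
time_s: 13.15
ee_pos: [0.4581, -0.2467, 0.2151]
eef_rot: [3.141, -0.0, 0.972]
force: [0.2, -0.3, -1.0]
grip_width: 0.0064
grip_force: 50.0
```

Run:
```python
from h import *
o=ctrl.get_obs();print(o['ee_pos'],o['eef_rot'],o['grip_width'],o['force'])
ee=o['ee_pos'][:2];yw=np.degrees(o['eef_rot'][2])
e=np.array([np.cos(np.radians(yw)),np.sin(np.radians(yw))]);n=np.array([-e[1],e[0]])
ims=[]
for nm,(x,y) in(('top',(400,170)),('scene',(90,110))):
    c=cam(nm);P=cloud(c)
    d=P[...,:2]-ee;a=d@e;b=d@n
    for lo in np.arange(-.09,.04,.01):
        k=(a>=lo)&(a<lo+.01)&(abs(b)<.015)&(P[...,2]>o['ee_pos'][2]+.03)&(P[...,2]<o['ee_pos'][2]+.075)
        if k.any(): print(nm,lo.round(3),k.sum(),'dz',(np.percentile(P[k][:,2],90)-o['ee_pos'][2]).round(4),'b',np.median(b[k]).round(4))
    ims.append(cv2.resize(cv2.cvtColor(c['pixels'],cv2.COLOR_RGB2BGR)[y:y+160,x:x+160],(400,400),interpolation=cv2.INTER_CUBIC))
cv2.imwrite('pics/pre.png',np.hstack(ims))
```

```text
[ 0.45810897 -0.24667316  0.21514232] [ 3.14141318e+00 -1.27451719e-04  9.71580836e-01] 0.006379053726916517 [ 0.19126274 -0.25162411 -0.99634315]
top -0.0 27 dz 0.0646 b 0.0004
top 0.01 68 dz 0.0695 b -0.0004
top 0.02 21 dz 0.0585 b 0.0007
top 0.03 33 dz 0.0576 b 0.0018
scene -0.09 2 dz 0.035 b -0.0025
scene -0.08 7 dz 0.0449 b -0.0017
scene -0.06 1 dz 0.0551 b -0.0037
scene -0.02 3 dz 0.0604 b 0.0038
scene -0.01 16 dz 0.0739 b 0.0027
scene -0.0 79 dz 0.0698 b -0.0015
scene 0.01 44 dz 0.0727 b -0.0005
scene 0.02 8 dz 0.0589 b -0.0006
scene 0.03 34 dz 0.0564 b -0.0007
```

View pics/pre.png

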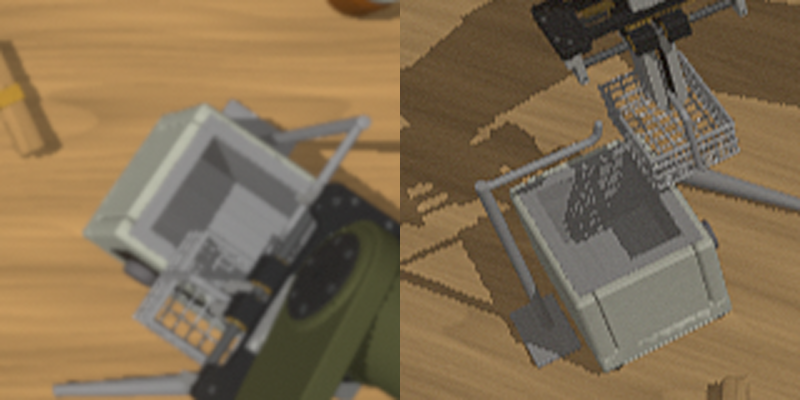

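Right crop: the basket hangs level at (680,120) on the -x side of the hook tip at (600,128). The lateral offset is 10 mm, so I'll correct sideways and lower so that the notch passes over the tip and the rim passes under the bar.

Emit:
carry_out:
  motion: "0.0029 0.0042 -0.0047 0 0 0 255; 0.0029 0.0042 -0.0047 0 0 0 255; 0 0 0 0 0 0 255; 0 0 0 0 0 0 255; 0 0 0 0 0 0 255"

```text
time_s: 13.67
ee_pos: [0.4638, -0.2388, 0.2053]
eef_rot: [3.142, 0.0, 0.971]
force: [0.1, -1.1, -1.0]
grip_width: 0.0065
grip_force: 50.0
```

Run:
```python
from h import *
o=ctrl.get_obs();ee=o['ee_pos'];print(ee,o['eef_rot'],o['force'])
d=np.array([np.cos(np.radians(-34.4)),np.sin(np.radians(-34.4))]);n=np.array([-d[1],d[0]])
print('notch rel seat s,n:',(ee[:2]-np.array([.5228,-.308]))@d,(ee[:2]-np.array([.5228,-.308]))@n-.0242,'to go',(np.array([.5228,-.308])+.0242*n-ee[:2]),'z notch',ee[2]+.0575)
for nm in('scene','top'):
    P=cloud(cam(nm));q=P[...,:2]-np.array([.5228,-.308]);s=q@d;t=q@n
    h=(P[...,2]>.228)&(P[...,2]<.262)&(abs(t)<.02)&(s>-.03)&(s<.08)
    print(nm,'hook t',np.median(t[h]),'smin',s[h].min(),'zmax',np.sort(P[h][:,2])[-4:])
    # notch profile: top of bar vs t
    sb=(ee[:2]-np.array([.5228,-.308]))@d
    for lo in np.arange(-.04,.06,.004):
        k=(abs(s-sb)<.008)&(t>=lo)&(t<lo+.004)&(P[...,2]>ee[2]+.045)&(P[...,2]<ee[2]+.075)
        if k.any(): print(lo.round(3),k.sum(),(np.percentile(P[k][:,2],90)-ee[2]).round(4))
```

```text
[ 0.46380179 -0.2387583   0.20531229] [3.14157786e+00 2.84058456e-05 9.70657001e-01] [ 0.06626844 -1.05008614 -0.95709288]
notch rel seat s,n: -0.08779949299875568 -0.00039978410986478766 to go [ 0.07267041 -0.04927395] z notch 0.2628122851116125
scene hook t -0.00041935110410510376 smin -0.02287431389297764 zmax [0.25348272 0.25400389 0.25420629 0.25516547]
0.012 2 0.059
0.016 2 0.0709
0.02 8 0.0708
0.024 5 0.0609
0.028 18 0.0707
0.032 27 0.0698
0.036 6 0.0565
0.04 2 0.0579
0.044 6 0.0583
0.048 6 0.0564
0.052 4 0.0554
0.056 9 0.0602
top hook t 0.00048366357411316847 smin -0.02100815728724128 zmax [0.24250399 0.24348858 0.24433411 0.24549735]
0.028 2 0.0563
0.032 26 0.0651
0.036 10 0.0582
0.04 6 0.0578
0.044 10 0.0594
0.048 6 0.0584
0.052 10 0.0579
0.056 10 0.0561
```

Heights and lateral offset agree (notch at 0.263, tip at 0.255, lateral error <1 mm). I'll advance slowly, 88 mm.

Emit:
carry_out:
  motion: "0.0045 -0.0031 0 0 0 0 255; 0.0091 -0.0062 0 0 0 0 255; 0.0091 -0.0062 0 0 0 0 255; 0.0091 -0.0062 0 0 0 0 255; 0.0091 -0.0062 0 0 0 0 255; 0.0091 -0.0062 0 0 0 0 255; 0.0091 -0.0062 0 0 0 0 255; 0.0091 -0.0062 0 0 0 0 255; 0.0045 -0.0028 0 0 0 0 255; 0 0 0 0 0 0 255; 0 0 0 0 0 0 255"

```text
time_s: 14.68
ee_pos: [0.5363, -0.2882, 0.205]
eef_rot: [-3.141, 0.0, 0.97]
force: [-0.0, 0.1, -2.0]
grip_width: 0.0064
grip_force: 50.0
```

Emit:
carry_out:
  motion: "0 0 -0.006 0 0 0 255; 0 0 -0.007 0 0 0 255; 0 0 -0.006 0 0 0 255; 0 0 -0.002 0 0 0 255; 0 0 0 0 0 0 255; 0 0 0 0 0 0 255"

```text
time_s: 15.18
ee_pos: [0.5364, -0.2882, 0.1842]
eef_rot: [-3.141, -0.0, 0.97]
force: [0.4, -0.1, -1.5]
grip_width: 0.0065
grip_force: 50.0
```

Emit:
carry_out:
  motion: "0 0 -0.0015 0 0 0 255; 0 0 -0.001 0 0 0 255; 0 0 0 0 0 0 255; 0 0 0 0 0 0 255"

```text
time_s: 15.52
ee_pos: [0.5365, -0.2883, 0.1819]
eef_rot: [3.141, 0.0, 0.97]
force: [0.6, -0.3, -0.2]
grip_width: 0.0064
grip_force: 50.0
```

Emit:
carry_out:
  motion: "0 0 -0.001 0 0 0 255; 0 0 0 0 0 0 255; 0 0 0 0 0 0 255"

```text
time_s: 15.77
ee_pos: [0.5365, -0.2884, 0.1811]
eef_rot: [3.141, 0.0, 0.97]
force: [-0.7, -0.2, 3.1]
grip_width: 0.0064
grip_force: 50.0
```

Seated (force reverses to +3 N). I'll ease the grip and open.

Emit:
carry_out:
  motion: "0 0 0 0 0 0 255; 0 0 0 0 0 0 232; 0 0 0 0 0 0 225; 0 0 0 0 0 0 215; 0 0 0 0 0 0 200; 0 0 0 0 0 0 180; 0 0 0 0 0 0 160; 0 0 0 0 0 0 157"
  grip_force: 5

```text
time_s: 16.43
ee_pos: [0.5364, -0.2882, 0.1807]
eef_rot: [-3.142, -0.0, 0.97]
force: [0.7, -0.1, 0.4]
grip_width: 0.0348
grip_force: 0.0
```

Emit:
carry_out:
  motion: "0 0 0.01 0 0 0 157; 0 0 0.02 0 0 0 157; 0 0 0.03 0 0 0 157; 0 0 0.03 0 0 0 157; 0 0 0.03 0 0 0 157; 0 0.03 0 0 0 -5 157; -0.01 0.035 0 0 0 -7 157; -0.01 0.035 0 0 0 -7 157; -0.01 0.035 0 0 0 -7 157; 0 0 0 0 0 -7 157"

```text
time_s: 17.27
ee_pos: [0.5054, -0.1489, 0.3028]
eef_rot: [3.141, -0.002, 0.391]
force: [1.3, -0.3, 1.4]
grip_width: 0.0363
grip_force: 0.0
```

Run:
```python
from h import *
o=ctrl.get_obs();ee=o['ee_pos'];print(ee,o['eef_rot'],o['force'],o['grip_width'])
t=cam('top');s=cam('scene')
ims=[]
d=np.array([np.cos(np.radians(-34.4)),np.sin(np.radians(-34.4))]);n=np.array([-d[1],d[0]])
for c,(x,y) in((t,(430,180)),(s,(90,120))):
    ims.append(cv2.resize(cv2.cvtColor(c['pixels'],cv2.COLOR_RGB2BGR)[y:y+130,x:x+130],(400,400),interpolation=cv2.INTER_CUBIC))
    P=cloud(c);q=P[...,:2]-np.array([.5228,-.308]);a=q@d;b=q@n
    for lo in np.arange(-.06,.06,.01):
        k=(abs(a)<.02)&(b>=lo)&(b<lo+.01)&(P[...,2]>.21)&(P[...,2]<.26)
        if k.any(): print(lo.round(3),k.sum(),P[k][:,2].max().round(4),np.median(a[k]).round(4))
    # pliers: steel block & whole outline
    R=[]
    K=(P[...,2]>.004)&(P[...,2]<.03)&(P[...,0]>.3)&(P[...,0]<.56)&(P[...,1]<.06)&(P[...,1]>-.09)
    nn,lab,st,ce=cv2.connectedComponentsWithStats(K.astype(np.uint8))
    i=1+np.argmax(st[1:,4]);k=P[lab==i];V=c['pixels'][lab==i].max(-1)
    st_=k[V>75][:,:2]; dk=k[V<50][:,:2]
    m0=k[:,:2].mean(0);u=np.linalg.svd(k[:,:2]-m0)[2][0];u*=np.sign((st_.mean(0)-dk.mean(0))@u);w=np.array([-u[1],u[0]])
    x=(k[:,:2]-m0)@u;y=(k[:,:2]-m0)@w
    # jaw axis: mid of width per slice
    sl=[(l,np.ptp(y[(x>=l)&(x<l+.008)]).round(3),((y[(x>=l)&(x<l+.008)].max()+y[(x>=l)&(x<l+.008)].min())/2).round(4)) for l in np.arange(x.min(),x.max(),.008) if ((x>=l)&(x<l+.008)).any()]
    print('pliers',len(k),m0.round(4),'ang',np.degrees(np.arctan2(u[1],u[0])).round(2),'x',x.min().round(4),x.max().round(4),'zmax',np.percentile(k[:,2],90)); print([(round(float(a),3),float(b),float(c_)) for a,b,c_ in sl])
cv2.imwrite('pics/hung.png',np.hstack(ims))
```

```text
[ 0.50544572 -0.14886477  0.30275433] [ 3.14070005e+00 -2.18457008e-03  3.91453222e-01] [ 1.26252929 -0.29865187  1.41432164] 0.036312087707805314
pliers 463 [ 0.4595 -0.0103] ang -9.96 x -0.0692 0.0775 zmax 0.012908855231679218
[(-0.069, 0.059, -0.0014), (-0.061, 0.058, 0.0017), (-0.053, 0.054, 0.0006), (-0.045, 0.054, 0.0003), (-0.037, 0.051, 0.0005), (-0.029, 0.049, -0.0002), (-0.021, 0.043, 0.0013), (-0.013, 0.038, 0.0001), (-0.005, 0.033, 0.0015), (0.003, 0.023, 0.0002), (0.011, 0.021, -0.0013), (0.019, 0.022, -0.0016), (0.027, 0.024, -0.0029), (0.035, 0.017, 0.0007), (0.043, 0.018, -0.0002), (0.051, 0.016, 0.0001), (0.059, 0.016, -0.0003), (0.067, 0.015, 0.0005), (0.075, 0.016, -0.0011)]
-0.06 13 0.2417 0.0028
-0.05 11 0.2447 0.0012
-0.04 12 0.2428 0.0012
-0.03 10 0.241 -0.0005
-0.02 7 0.2434 0.0023
-0.01 30 0.2526 0.0005
0.0 45 0.2525 -0.0004
0.01 19 0.2487 0.0005
0.02 10 0.2397 -0.0005
0.03 12 0.2405 0.0007
0.04 12 0.2394 0.0007
0.05 22 0.2391 0.0006
pliers 375 [ 0.4644 -0.0102] ang -10.82 x -0.0716 0.0753 zmax 0.01285284680599328
[(-0.072, 0.059, -0.0004), (-0.064, 0.054, -0.0025), (-0.056, 0.052, -0.0025), (-0.048, 0.054, -0.0004), (-0.04, 0.051, -0.0014), (-0.032, 0.047, -0.0006), (-0.024, 0.046, -0.0008), (-0.016, 0.038, -0.002), (-0.008, 0.032, 0.0005), (0.0, 0.021, -0.0011), (0.008, 0.019, -0.0002), (0.016, 0.019, -0.0004), (0.024, 0.019, -0.0011), (0.032, 0.018, 0.0012), (0.04, 0.018, 0.0001), (0.048, 0.016, -0.0012), (0.056, 0.017, 0.0007), (0.064, 0.017, 0.0002), (0.072, 0.014, -0.0006)]
```

View pics/hung.png

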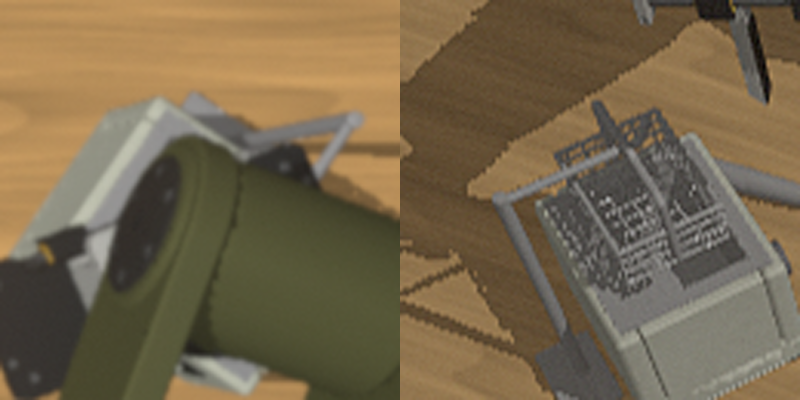

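Right crop: the basket hangs from the hook at (625,155), level to about 2 mm, over the tank. Pliers joint is at (0.4826,-0.014), yaw -10.4°. I'll hover there next.

Emit:
carry_out:
  motion: "-0.0046 0.027 -0.03 0 0 -6.6 150; -0.0046 0.027 -0.035 0 0 -6.6 150; -0.0046 0.027 -0.035 0 0 -6.6 150; -0.0045 0.027 -0.035 0 0 -6.5 150; -0.0045 0.0269 -0.035 0 0 -6.5 150; 0 0 -0.035 0 0 0 150; 0 0 -0.025 0 0 0 150; 0 0 0 0 0 0 150; 0 0 0 0 0 0 150"

```text
time_s: 18.12
ee_pos: [0.4848, -0.0256, 0.0795]
eef_rot: [3.141, 0.002, -0.176]
force: [-0.0, 0.1, 0.2]
grip_width: 0.0386
grip_force: 0.0
```

Run:
```python
from h import *
o=ctrl.get_obs();ee=o['ee_pos'];yw=o['eef_rot'][2];print(ee,np.degrees(yw),o['grip_width'])
P=cloud(cam('scene'));f,g=frame(ee[:2],np.degrees(yw));q=f(P)
for sg in(-1,1):
    m=(abs(q[...,0])<.015)&(sg*q[...,1]>.012)&(sg*q[...,1]<.045)&(P[...,2]>ee[2]+.02)&(P[...,2]<ee[2]+.08)
    if m.any(): print(sg,m.sum(),(np.sort(P[m][:,2])[:6]-ee[2]).round(4),np.percentile(q[m],[3,97],axis=0).round(4).tolist())
print('to go',np.array([.4826,-.014])-ee[:2])
```

```text
[ 0.48484583 -0.02563571  0.07953607] -10.081941929543097 0.03858757694215851
-1 80 [0.0379 0.0404 0.041  0.0415 0.0431 0.0434] [[-0.0067, -0.0304], [0.0112, -0.0167]]
1 67 [0.0387 0.0429 0.0442 0.0455 0.0456 0.0469] [[-0.0069, 0.0215], [0.0111, 0.0328]]
to go [-0.00224583  0.01163571]
```

Emit:
carry_out:
  motion: "-0.0022 0.0116 -0.02 0 0 -0.3 150; 0 0 -0.03 0 0 0 150; 0 0 -0.03 0 0 0 150; 0 0 -0.018 0 0 0 150; 0 0 -0.0045 0 0 0 150; 0 0 0 0 0 0 150; 0 0 0 0 0 0 150"

```text
time_s: 18.75
ee_pos: [0.484, -0.0138, -0.0212]
eef_rot: [-3.141, -0.003, -0.183]
force: [0.5, -0.3, -0.9]
grip_width: 0.0388
grip_force: 0.0
```

Emit:
carry_out:
  motion: "-0.001 0 -0.004 0 0 0 150; 0 0 -0.003 0 0 0 150; 0 0 -0.001 0 0 0 150; 0 0 0 0 0 0 150; 0 0 0 0 0 0 150"

```text
time_s: 19.17
ee_pos: [0.4817, -0.0134, -0.0308]
eef_rot: [-3.142, -0.0, -0.183]
force: [0.2, 0.5, -0.8]
grip_width: 0.0387
grip_force: 0.0
```

Emit:
carry_out:
  motion: "0 0 -0.002 0 0 0 150; 0 0 0 0 0 0 150; 0 0 0 0 0 0 190; 0 0 0 0 0 0 255; 0 0 0 0 0 0 255; 0 0 0 0 0 0 255; 0 0 0 0 0 0 255"
  grip_force: 40

```text
time_s: 19.75
ee_pos: [0.4816, -0.0134, -0.033]
eef_rot: [-3.142, -0.0, -0.184]
force: [-0.1, -0.2, -0.5]
grip_width: 0.0191
grip_force: 39.9
```

Emit:
carry_out:
  motion: "0 0 0.01 0 0 0 255; 0 0 0.03 0 0 0 255; 0 0 0.04 0 0 0 255; 0 0 0.04 0 0 0 255; 0 0 0.04 0 0 0 255; 0 0 0.04 0 0 0 255; 0 0 0.04 0 0 0 255; 0 0 0.02 0 0 0 255; 0 0 0 0 0 0 255"

```text
time_s: 20.5
ee_pos: [0.4829, -0.0135, 0.2324]
eef_rot: [-3.141, -0.008, -0.183]
force: [-0.3, -0.4, -0.5]
grip_width: 0.0189
grip_force: 39.9
```

Emit:
carry_out:
  motion: "0.0023 0.0255 0 0 0 6.96 255; 0.0023 0.0255 0 0 0 6.96 255; 0.0023 0.0255 0 0 0 6.96 255; 0.0023 0.0255 0 0 0 6.96 255; 0.0023 0.0255 0 0 0 6.96 255; 0.0023 0.0255 0 0 0 6.96 255; 0.0023 0.0255 0 0 0 6.96 255; 0.0023 0.0255 0 0 0 6.96 255; 0.0023 0.0255 0 0 0 6.96 255; 0.0023 0.0255 0 0 0 6.96 255; 0.0023 0.0255 0 0 0 6.96 255; 0.0023 0.0255 0 0 0 6.96 255; 0.0023 0.0255 0 0 0 6.96 255; 0 0 0 0 0 0 255; 0 0 0 0 0 0 255"

```text
time_s: 21.75
ee_pos: [0.5107, 0.3187, 0.2254]
eef_rot: [-3.14, 0.002, 1.397]
force: [0.3, -0.2, -1.9]
grip_width: 0.0197
grip_force: 39.9
```

Run:
```python
from h import *
o=ctrl.get_obs();ee=o['ee_pos'];print(ee,np.degrees(o['eef_rot']),o['grip_width'],o['force'])
f,g=frame(*CH);print('ee chest',f(ee[:2]),'to go',g([-.217,0])-ee[:2])
P=cloud(cam('scene'));q=f(P)-f(ee[:2])
m=(P[...,2]>ee[2]+.02)&(P[...,2]<ee[2]+.06)&(abs(q[...,1])<.05)&(q[...,0]>-.12)&(q[...,0]<.08)
for lo in np.arange(-.11,.07,.015):
    k=m&(q[...,0]>=lo)&(q[...,0]<lo+.015)
    if k.any(): print(lo.round(3),k.sum(),'z',np.percentile(P[k][:,2]-ee[2],[5,50,95]).round(4),'y',q[k][:,1].min().round(3),q[k][:,1].max().round(3))
d=(P[...,2]<.112)&(P[...,2]>.098)&(abs(f(P)[...,1])<.1)&(f(P)[...,0]<-.17)&(f(P)[...,0]>-.32);print('floor',np.median(P[d][:,2]))
h=f(P);hh=(P[...,2]>.17)&(P[...,2]<.19)&(h[...,0]<-.37)&(h[...,0]>-.41)&(abs(h[...,1])<.038);print('handle',h[hh].mean(0))
```

```text
[0.51069332 0.31867903 0.22543345] [-1.79891537e+02  8.80539610e-02  8.00302892e+01] 0.01966445665600579 [ 0.29179969 -0.18758167 -1.85169474]
ee chest [-0.21655815  0.00142338] to go [ 0.00132503 -0.00068231]
-0.095 46 z [0.0358 0.0415 0.0452] y -0.03 0.027
-0.08 69 z [0.0372 0.0417 0.0447] y -0.03 0.025
-0.065 39 z [0.0376 0.0413 0.0451] y -0.03 -0.019
-0.05 30 z [0.0371 0.0411 0.0444] y -0.027 -0.016
-0.035 16 z [0.0365 0.0401 0.0432] y -0.023 -0.016
-0.02 1 z [0.0497 0.0497 0.0497] y -0.023 -0.023
-0.005 3 z [0.0441 0.0455 0.048 ] y -0.022 -0.02
0.01 28 z [0.0371 0.0417 0.0442] y -0.017 0.008
0.025 65 z [0.036  0.0427 0.0456] y -0.009 0.008
0.04 65 z [0.0372 0.0424 0.0448] y -0.01 0.008
0.055 3 z [0.039  0.0399 0.0447] y -0.005 0.003
floor 0.10579134896921893
handle [-3.88755290e-01  3.47844738e-04]
```

Pliers are level and well placed over the floor (measured 0.1058). Lowering.

Emit:
carry_out:
  motion: "0 -0.001 -0.02 0 0 0 255; 0 0 -0.03 0 0 0 255; 0 0 -0.03 0 0 0 255; 0 0 -0.03 0 0 0 255; 0 0 -0.02 0 0 0 255; 0 0 -0.012 0 0 0 255; 0 0 -0.003 0 0 0 255; 0 0 -0.002 0 0 0 255; 0 0 0 0 0 0 255; 0 0 0 0 0 0 255"

```text
time_s: 22.63
ee_pos: [0.512, 0.3172, 0.0813]
eef_rot: [3.14, -0.001, 1.395]
force: [-1.1, -0.2, -1.6]
grip_width: 0.0194
grip_force: 39.9
```

Emit:
carry_out:
  motion: "0 0 -0.003 0 0 0 255; 0 0 -0.002 0 0 0 255; 0 0 -0.0015 0 0 0 255; 0 0 0 0 0 0 255; 0 0 0 0 0 0 255"

```text
time_s: 23.05
ee_pos: [0.5114, 0.3171, 0.0734]
eef_rot: [-3.141, 0.0, 1.396]
force: [-0.6, 0.2, -0.7]
grip_width: 0.0192
grip_force: 39.9
```

Emit:
carry_out:
  motion: "0 0 -0.001 0 0 0 255; 0 0 0 0 0 0 255; 0 0 0 0 0 0 255"

```text
time_s: 23.3
ee_pos: [0.5116, 0.3173, 0.073]
eef_rot: [3.141, -0.001, 1.396]
force: [-1.5, -0.5, 3.9]
grip_width: 0.0189
grip_force: 39.9
```

Contact. I'll release, rise, and check.

Emit:
carry_out:
  motion: "0 0 0 0 0 0 255; 0 0 0 0 0 0 200; 0 0 0 0 0 0 190; 0 0 0 0 0 0 175; 0 0 0 0 0 0 157; 0 0 0 0 0 0 157; 0 0 0.015 0 0 0 157; 0 0 0.03 0 0 0 157; 0 0 0.035 0 0 0 157; 0 0 0.035 0 0 0 157; 0 0 0.035 0 0 0 157; 0 -0.02 0 0 0 6 157; 0 -0.03 0 0 0 7 157; 0 -0.03 0 0 0 7 157; 0 -0.03 0 0 0 7 157; 0 -0.03 0 0 0 7 157; 0 -0.01 0 0 0 7 157; 0 -0.01 0 0 0 7 157"
  grip_force: 5

```text
time_s: 24.8
ee_pos: [0.5114, 0.1556, 0.2225]
eef_rot: [3.141, 0.0, 2.238]
force: [0.4, -0.2, 0.8]
grip_width: 0.0361
grip_force: 0.0
```

Run:
```python
from h import *
o=ctrl.get_obs();ee=o['ee_pos'];print(ee,np.degrees(o['eef_rot']),o['grip_width'])
f,g=frame(*CH);print('handle to go',g([-.39,0])-ee[:2])
for nm in('scene','top'):
    P=cloud(cam(nm));q=f(P)
    m=(P[...,2]>.1115)&(P[...,2]<.15)&(abs(q[...,1])<.06)&(q[...,0]>-.328)&(q[...,0]<-.155)
    print(nm,m.sum(),np.percentile(q[m],[1,99],axis=0).round(3).tolist(),'z',np.percentile(P[m][:,2],[5,50,99]).round(4))
    h=(P[...,2]>.17)&(P[...,2]<.19)&(q[...,0]<-.37)&(q[...,0]>-.41)&(abs(q[...,1])<.038);print('handle',q[h].mean(0))
```

```text
[0.51144377 0.1555933  0.22254244] [1.79991626e+02 9.26625573e-03 1.28225193e+02] 0.03612978460411856
handle to go [-0.02946656 -0.00796832]
scene 508 [[-0.309, -0.029], [-0.163, 0.026]] z [0.1121 0.1158 0.1206]
handle [-0.38846391 -0.0183711 ]
top 242 [[-0.235, -0.009], [-0.163, 0.013]] z [0.1132 0.1162 0.1213]
handle [nan nan]<stdin>:8: RuntimeWarning: Mean of empty slice.
  ret = um.true_divide(
```

Pliers lie flat in the drawer (-0.309..-0.163 in the chest frame, about 11 mm high). Now I go to the handle: +41.8° of turn.

Emit:
carry_out:
  motion: "-0.005 -0.0017 0 0 0 7 157; -0.005 -0.0017 0 0 0 7 157; -0.005 -0.0017 0 0 0 7 157; -0.005 -0.0017 0 0 0 7 157; -0.005 -0.0012 0 0 0 7 157; -0.0045 0 0 0 0 6.8 157; 0 0 0 0 0 0 157; 0 0 0 0 0 0 157"
  grip_force: 40

```text
time_s: 25.57
ee_pos: [0.482, 0.1496, 0.2225]
eef_rot: [3.141, 0.0, 2.957]
force: [0.4, -0.5, -0.2]
grip_width: 0.0359
grip_force: 0.0
```

Emit:
carry_out:
  motion: "0 -0.002 -0.03 0 0 0.6 157; 0 0 -0.03 0 0 0 157; 0 0 -0.025 0 0 0 157; 0 0 -0.0105 0 0 0 157; 0 0 0 0 0 0 157; 0 0 0 0 0 0 255; 0 0 0 0 0 0 255; 0 0 0 0 0 0 255; 0 0 0 0 0 0 255; 0 0 0 0 0 0 255"

```text
time_s: 26.4
ee_pos: [0.4824, 0.1472, 0.1279]
eef_rot: [3.141, 0.002, 2.973]
force: [-0.5, 1.2, 4.5]
grip_width: 0.0089
grip_force: 40.0
```

Emit:
carry_out:
  motion: "0.0007 0.0039 0 0 0 0 255; 0.0014 0.0079 0 0 0 0 255; 0.0021 0.0118 0 0 0 0 255; 0.0026 0.0148 0 0 0 0 255; 0.0026 0.0148 0 0 0 0 255; 0.0026 0.0148 0 0 0 0 255; 0.0026 0.0148 0 0 0 0 255; 0.0026 0.0148 0 0 0 0 255; 0.0026 0.0148 0 0 0 0 255; 0.0026 0.0148 0 0 0 0 255; 0.0026 0.0148 0 0 0 0 255; 0.0026 0.0148 0 0 0 0 255; 0.0026 0.0148 0 0 0 0 255; 0.0021 0.0118 0 0 0 0 255; 0.0014 0.0079 0 0 0 0 255; 0.0005 0.003 0 0 0 0 255; 0 0 0 0 0 0 255; 0 0 0 0 0 0 255"

```text
time_s: 27.9
ee_pos: [0.5167, 0.3421, 0.1279]
eef_rot: [3.14, 0.002, 2.974]
force: [0.4, 0.6, 5.9]
grip_width: 0.0088
grip_force: 40.0
```

Emit:
carry_out:
  motion: "0.0004 0.002 0 0 0 0 255; 0.0002 0.001 0 0 0 0 255; 0.0002 0.001 0 0 0 0 255; 0 0 0 0 0 0 255; 0 0 0 0 0 0 255"

```text
time_s: 28.32
ee_pos: [0.517, 0.3439, 0.1279]
eef_rot: [-3.139, 0.0, 2.973]
force: [-4.5, -11.6, 11.5]
grip_width: 0.0084
grip_force: 40.0
```

Emit:
carry_out:
  motion: "0.0002 0.001 0 0 0 0 255; 0 0 0 0 0 0 255; 0 0 0 0 0 0 235; 0 0 0 0 0 0 200; 0 0 0 0 0 0 157; 0 0 0 0 0 0 157; 0 0 0 0 0 0 157; 0 0 0.03 0 0 0 157; 0 0 0.04 0 0 0 157; 0 0 0.04 0 0 0 157; 0 0 0.03 0 0 0 157; 0 -0.03 0.02 0 0 0 157; 0 -0.04 0 0 0 0 157; 0 -0.04 0 0 0 0 157; 0 -0.04 0 0 0 0 157; 0 -0.02 0 0 0 0 157; 0 0 0 0 0 0 157; 0 0 0 0 0 0 157"

```text
time_s: 29.82
ee_pos: [0.5173, 0.1758, 0.2872]
eef_rot: [3.141, 0.0, 2.972]
force: [0.5, 0.1, -0.8]
grip_width: 0.0361
grip_force: 0.0
```

Run:
```python
from h import *
o=ctrl.get_obs();print(o['ee_pos'],o['time_s'],o['force'])
f,g=frame(*CH)
d=np.array([np.cos(np.radians(-34.4)),np.sin(np.radians(-34.4))]);n=np.array([-d[1],d[0]])
for nm in('scene','top'):
    P=cloud(cam(nm));q=f(P)
    h=(P[...,2]>.165)&(q[...,0]<-.165)&(q[...,0]>-.24)&(abs(q[...,1])<.038)&(P[...,2]<.2);print(nm,'handle',np.percentile(q[h][:,0],[3,50,97]))
    w=P[...,:2]-np.array([.5228,-.308]);a=w@d;b=w@n
    print([(lo.round(2),P[k][:,2].max().round(3)) for lo in np.arange(-.06,.06,.02) for k in[(abs(a)<.02)&(b>=lo)&(b<lo+.02)&(P[...,2]>.21)&(P[...,2]<.26)] if k.any()])
```

```text
[0.51725389 0.17583751 0.28716416] 29.8167 [ 0.4770757   0.07448507 -0.75257431]
scene handle [-0.19443924 -0.18965396 -0.18554748]
[(np.float64(-0.06), np.float64(0.245)), (np.float64(-0.04), np.float64(0.243)), (np.float64(-0.02), np.float64(0.255)), (np.float64(0.0), np.float64(0.254)), (np.float64(0.02), np.float64(0.24)), (np.float64(0.04), np.float64(0.238))]
top handle [-0.19442596 -0.18953883 -0.18512044]
[(np.float64(-0.06), np.float64(0.242)), (np.float64(-0.04), np.float64(0.244)), (np.float64(-0.02), np.float64(0.256)), (np.float64(0.0), np.float64(0.252)), (np.float64(0.02), np.float64(0.24)), (np.float64(0.04), np.float64(0.239))]
```

The drawer is home (handle at -0.190), the basket is still hanging, and the robot is clear of everything. Handing in.

```bash
python3 -c "
from station import ctrl; print(ctrl.hand_in())"
```

```text
the job is handed in; nothing more can be done
None
```

Handed in at about 30 s with no drops: the basket hangs on the hook by its notch, the pliers lie flat in the fully closed drawer, and I didn't touch the bystanders. The fingertips ended about 36 mm above the reported TCP, so my first grasp at the drawer handle closed on nothing; I corrected for that in every later move.

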